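Clear the resin chips and gauge the marked spot

TASK

Take the scraper block by its handle and sweep the three loose resin chips off the small metal plate into the trough along its side, using the scraper and not the fingers, then stand the scraper back down upright on the table and let go of it. Then take the contact probe out of its stand and hold it upright with its sprung tip inside the ring engraved on the plate, pressed lightly so that the tip is pushed about half-way in, and finish while still holding it there; do not let go. Leave the other things on the table where they are.

Things in the scene. Friction and masses are not known exactly. Their poses are not given: they have to be found in the camera images.
- stage: fixed low stage on the table, 116 mm in x, with a trough along the -y side of its plate. Origin: on the table, under the centre of the plate; z up. The metal plate is 110 mm (x) by 130 mm (y), its flat top 30 mm above the table. A small knob sticks out 12 mm from the +x side.
- plate_center (a point): centre of the plate's top, 30 mm above the table; axes as stage
- trough (a point): centre of the trough's inner floor, 4 mm above the table; axes as stage. The open trough lies along the whole -y side of the plate, 48 mm wide inside (from 68 to 116 mm from the plate's centre) and 108 mm long in x. Its outer and end walls, 4 mm thick, are 26 mm high: 4 mm lower than the plate.
- mark (a point): centre of the ring engraved on the plate's top (ring of black line, 19 mm across outside, with four short ticks outside it), 30 mm above the table; a flat mark, may be hidden by a chip at first
- chip_0: loose chip of hard black resin, about 13 x 12 x 7 mm, 10 g, lying on the plate; origin at the centre of its underside
- chip_1: loose chip of hard black resin, about 13 x 12 x 7 mm, 10 g, lying on the plate; origin at the centre of its underside
- chip_2: loose chip of hard black resin, about 13 x 12 x 7 mm, 10 g, lying on the plate; origin at the centre of its underside
- scraper_grip (a point): loose grey scraper block standing on the table, 120 to 200 g; this point is the middle of its handle, 45 mm above its underside. z up. Blade along x: 104 mm long, 26 mm thick (y), 18 mm high, with a hard lip 100 x 24 mm below. The handle on it is 64 mm long (x) and 20 mm thick (y), its top 67 mm above the underside: grip it across y. Front and back alike.
- stand_top (a point): centre of the top of the fixed probe stand, a grey block 60 x 60 mm, 50 mm high, with a vertical 20 mm hole through it in which the probe hangs
- probe_grip (a point): loose contact probe, 130 g, hanging upright in its stand; this point is the middle of its round black grip (26 mm diameter, from 33 mm below to 32 mm above this point; its lower end rests on the stand). Below are a steel shaft, 16 mm in diameter and 37 mm long, and the sprung tip. z up along the axis
- probe_point (a point): lower end of the probe's sprung tip (6 mm diameter), on the probe's axis; with the tip fully out it is 78 mm below probe_grip. It sticks 8 mm out of the shaft
- probe_tip (a joint): how far the probe's sprung tip is pushed in, m: 0 fully out, 0.008 fully in. The spring takes about 1 N to start and 5 N fully in
- bottle_control: small brown bottle, 34 mm wide, 62 mm high; bystander
- bottle_buffer: white bottle, 51 mm wide, 98 mm high; bystander
- petri_dish_0: closed round culture dish, 64 mm; bystander
- petri_dish_1: closed round culture dish, 64 mm; bystander
- label_roll: roll of labels, 60 mm wide, 52 mm high; bystander
- mouse: black computer mouse, 118 x 60 x 36 mm; bystander

How it is judged:
By the outcome, as a careful person would: the job done as asked, in the order asked, and still so for the second after the job is handed in, while the arm keeps its last pose, push and grip.
It also fails if it takes over 59 s, if anything falls off the work surface, if the arm or the gripper's body presses on something with over 40 N, if the wrist force passes 120 N, or if a joint passes its speed limit or range.

ROBOT

A 7-joint arm with a two-finger parallel gripper is mounted at the origin on a cart in front of the work surface, level with it; the furniture and walls round the work are solid. World frame = base frame: x ahead of the robot, y to its left, z up, the work surface at z = 0. Lengths are in m, angles in rad, forces in N, time in s.
With the tool pointing down it reaches from about 0.425 to 0.925 m from the base axis. Payload 6.8 kg.
Tool frame: the origin (TCP) lies between the finger pads; the fingertips stand r.tcp_to_tips ahead of it and the grasp point (between the pads) lies 3 mm ahead of it (r.tcp_to_tips is the distance from the TCP to the fingertips, in m); z points along the fingers, y is the line along which they close (so a half turn about z gives the same grasp; the last joint's range is limited). The gripper opens to 85 mm and grips with 20 to 120 N. Pads are 22 mm wide; open, the fingers measure 114 mm over their backs; the gripper's body (76 mm by 85 mm) begins 54 mm behind the grasp point. The pads swing forward as they close: fully open they stand 13 mm farther back than shut.
Start: joints at [1.037, 0.477, 0.022, 1.555, -0.011, 1.109, -0.083], TCP at [0.279, -0.615, 0.253] pointing down, gripper open.
Joint ranges: [-2.96, 2.96], [-0.34, 2.1], [-1.41, 1.46], [0.24, 2.44], [-1.37, 4.51], [0.17, 1.92], [-2.96, 2.96]. Speed limits (rad/s): [2.39, 2.39, 3.14, 3.14, 3.14, 3.14, 3.14].

INTERFACE

Orientations are given as a rotation vector (axis times angle).
In Python, from bench import r gives the robot as it stands. The module is installed in compiled form; this text tells all that it offers.
- The arm moves only by the tool step_arm, never from a script. Its argument "moves" is a list of rows, each an object of numbers: "rx", "ry", "rz": the turn, a rotation vector about the tool's x, y, z in degrees; "dx", "dy", "dz": the shift along the tool's x, y, z in mm; "gripper": the opening, from -1 (shut) to 1 (fully open). In form: [{"rx": .., "ry": .., "rz": .., "dx": .., "dy": .., "dz": .., "gripper": ..}, ...]. A call has 1 to 20 rows; each row shifts and turns the commanded pose from where the row before left it, along the tool's axes as they then stand; what a row does not reach is not made up. A row lasts 1/8 s, in which the tool goes at most 62.5 mm and 10.7 degrees, less where a joint would pass 70% of its speed; a pose out of reach is approached as far as the arm can. A call is refused whole if a number of a shift passes 62.5 or a number of a turn 10.7, either way. A call with a gripper value outside its range is refused whole. The fingers move at their own pace and stop on an object; "grip_force" is the grip in N (left out, the last holds). Time passes only in rows, so rows that do not move let the fingers close. It gives the time, the measured TCP pose, the force, the opening and the grip force at its end, in the units of the state.
- r.get_obs(): the state, without advancing time (a new reading comes with each control period).
- r.grab_frame(name): name is "scene" or "top" or "wrist"; returns the picture (480x640x3 uint8, blue, green, red); there is no depth.
- r.camera_info(name): a dict with "mtx" (3x3 intrinsics, pixels), "rvec" (rotation vector, rad) and "tvec" (3), from world to camera coordinates, as OpenCV has them. Camera axes: x right, y down, z forward; pixel columns grow to the right and rows downward; lengths in m; the calibration is good to about 2 mm. A picture is of the moment at which its call begins: read the wrist's pose just before it. camera_info takes no time and is no camera call; for the wrist camera it gives the pose at the moment of the call.
- r.hand_in(): hands the job in; it is judged then, once.
The state is a dict: "clock": time; "joints": joint angles; "qvel": joint speeds; "tau": joint torques, N m; "tcp_pos": TCP position; "orientation": TCP orientation; "contact_force": force on the tool from outside, world axes, zero at the start; "moment": the same for the moment, N m; "grip_width": finger opening in m; "gripper_force": force on a finger pad.
Only numpy, scipy, OpenCV 4.12 (cv2) and the standard library are available. Lean on these libraries where they do the work, as an engineer would, in place of code of your own. Each camera call takes 0.05 s, during which the arm holds its last target. There are 200 camera calls.

## Working session

There is one attempt and no reset: what is moved stays moved. The work goes in short steps, Python scripts to look and compute and a tool call to move; the robot and the scene stay as the last step left them, time stands still between calls to the robot, and variables do not carry over. Pictures are saved under pics/ and viewed, at most 13 in all, crops included, and the job is handed in when it is done.

Besides the shell and the picture viewer there is one more tool, called after "Request:" by a JSON object that holds its "fn" and its "kwargs", one argument or row to a line. step_arm: Moves the arm, as the interface text tells. Its arguments: {"type":"object","properties":{"moves":{"type":"array","items":{"type":"object","properties":{"rx":{"type":"number"},"ry":{"type":"number"},"rz":{"type":"number"},"dx":{"type":"number"},"dy":{"type":"number"},"dz":{"type":"number"},"gripper":{"type":"number"}}}},"grip_force":{"type":"number"}},"required":["moves"]}

```bash
mkdir -p pics; cat > h.py <<'E'
import numpy as np, cv2
from bench import r
from scipy.spatial.transform import Rotation as R
def cam(n):
    c=r.camera_info(n); return np.array(c["mtx"],float),cv2.Rodrigues(np.array(c["rvec"],float))[0],np.array(c["tvec"],float).ravel()
def ray(c,uv,z):
    K,A,t=c; o=-A.T@t; d=A.T@np.linalg.inv(K)@np.array([uv[0],uv[1],1.]); return o+d*(z-o[2])/d[2]
def proj(c,p):
    K,A,t=c; q=K@(A@np.array(p,float)+t); return q[:2]/q[2]
E
python3 - <<'E'
from h import *
o=r.get_obs(); print(o, r.tcp_to_tips)
for n in("scene","top","wrist"):
    c=cam(n); f=r.grab_frame(n); cv2.imwrite(f"pics/{n}0.png",f)
    print(n,-c[1].T@c[2],c[1][2],c[0][0,0])
E
```

```text
{'clock': 0.0, 'joints': array([ 1.03688851,  0.47779172,  0.02235627,  1.55648617, -0.01152781,
        1.10929924, -0.08309771]), 'qvel': array([-0.00073141,  0.00074714,  0.00078742,  0.00194058,  0.00023486,
        0.00090303,  0.000756  ]), 'tau': array([ 4.64925233e-05, -5.96452260e+01,  1.60760086e+00, -2.81193119e+01,
        1.23612213e-02,  9.27587680e-03,  1.31045562e-05]), 'tcp_pos': array([ 0.27856286, -0.61421349,  0.25231696]), 'orientation': array([-3.06891644e+00, -6.63433135e-01,  8.00261042e-04]), 'contact_force': array([-0.99828231, -0.36653988, -0.13163689]), 'moment': array([-0.02576228,  0.02222617,  0.02331324]), 'gripper_force': 0.0, 'grip_width': 0.08524958412564504} 0.022
scene [0.00310983 0.79411969 0.86788658] [ 0.43445525 -0.66271715 -0.6099628 ] 592.5324980898009
top [ 0.41005619 -0.04629927  1.42521558] [ 0.11997313 -0.01756233 -0.99262179] 504.08760747323606
wrist [ 0.35642898 -0.57869632  0.37316506] [-0.29962346 -0.13458319 -0.94451741] 348.65048870022497
```

View pics/top0.png

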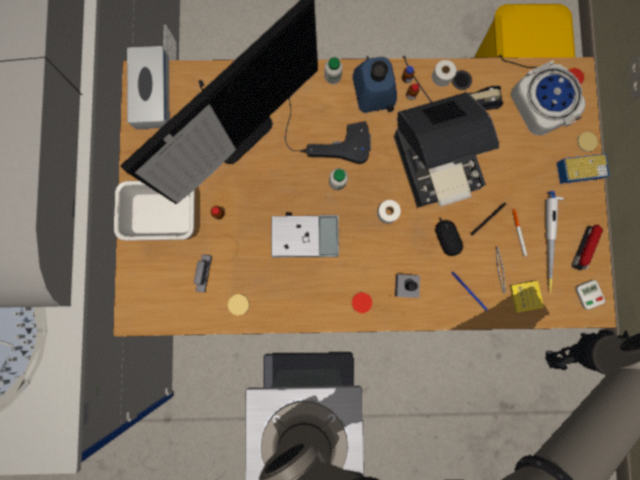

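View pics/scene0.png

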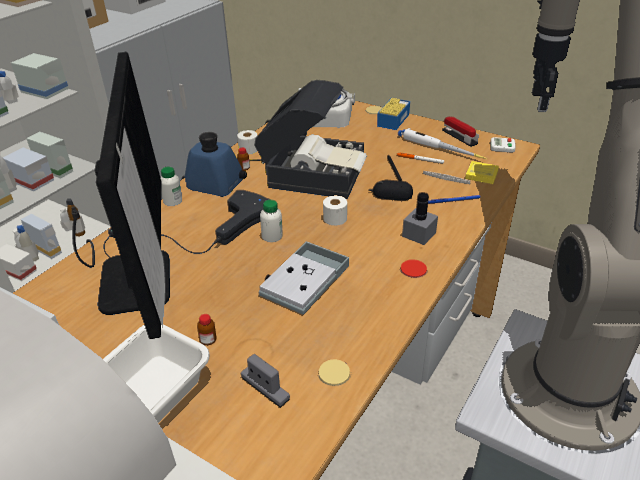

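The top view (up = +x, left = +y) shows the plate at about (296,236) with the trough to its right, the scraper at (203,273) and the probe at (408,286). I'll measure these from enlarged crops.

```bash
python3 - <<'E'
from h import *
f=cv2.imread("pics/top0.png")
a=cv2.resize(f[205:265,262:350],None,fx=6,fy=6,interpolation=cv2.INTER_CUBIC)
b=cv2.resize(f[248:298,183:228],None,fx=6,fy=6,interpolation=cv2.INTER_CUBIC)
d=cv2.resize(f[265:305,390:425],None,fx=6,fy=6,interpolation=cv2.INTER_CUBIC)
im=np.zeros((600,800,3),np.uint8); im[:360,:528]=a; im[:300,530:800]=b; im[360:600,:210]=d
cv2.imwrite("pics/crop.png",im)
c=cam("top")
for n,uv,z in [("plate",(296,236),.03),("scr",(203,273),.05),("probe",(410,285),.11)]: print(n,ray(c,uv,z))
hsv=cv2.cvtColor(f,cv2.COLOR_BGR2HSV)
def blobs(m,lo,hi,off,amin=4):
    n,l,s,ce=cv2.connectedComponentsWithStats(m.astype(np.uint8))
    for i in range(1,n):
        if s[i,4]>=amin:
            cnt=np.argwhere(l==i)[:,::-1].astype(np.float32); print(s[i,4],ce[i]+off,cv2.minAreaRect(cnt)[1:])
x0,y0=262,205
reg=hsv[205:265,262:350]
print("nonwood"); blobs((reg[...,1]<70),0,0,(x0,y0),50)
print("dark"); blobs(reg[...,2]<80,0,0,(x0,y0))
reg=hsv[248:298,183:228]; print("scr"); blobs(reg[...,1]<70,0,0,(183,248),30)
reg=hsv[265:305,390:425]; print("stand"); blobs(reg[...,1]<70,0,0,(390,265),30)
print("grip"); blobs(reg[...,2]<60,0,0,(390,265),5)
E
```

```text
plate [0.56561658 0.0150364  0.03      ]
scr [0.46605829 0.26685096 0.05      ]
probe [ 0.42425817 -0.28367495  0.11      ]
nonwood
2762 [304.61042723 235.77588704] ((43.0, 67.0), 90.0)
dark
12 [288.16666667 213.41666667] ((5.0, 2.0), 0.0)
5 [298.2 225.6] ((1.0, 2.0), 90.0)
5 [306.6 234.2] ((2.0, 1.0), 90.0)
6 [286.16666667 246.16666667] ((2.1213202476501465, 1.4142134189605713), 45.0)
scr
404 [201.99752475 272.85643564] ((12.16421127319336, 37.029293060302734), 10.304845809936523)
stand
503 [407.22862823 285.49900596] ((23.25391960144043, 22.0207576751709), 3.3664605617523193)
grip
95 [410.26315789 284.98947368] ((9.0, 11.0), 90.0)
```

View pics/crop.png

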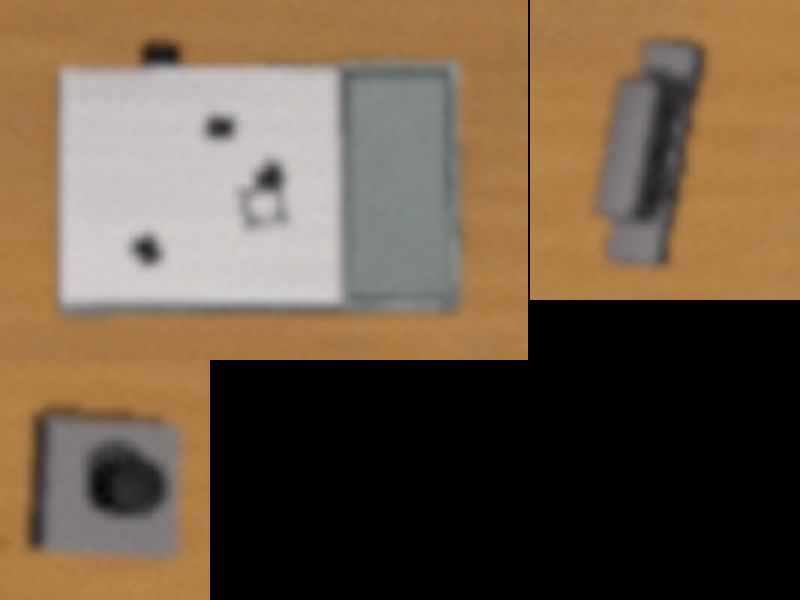

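The crop shows the ring near (264,207), the chips at (220,127), (270,176) and (147,250), and the scraper turned about -9°.

```bash
cat >> h.py <<'E'
def go(tgt,yaw_deg,o=None):
    "tool-axis shift (mm) and turn (deg) to reach tgt, tool down, tool x at yaw"
    o=o or r.get_obs(); A=R.from_rotvec(o["orientation"]); y=np.radians(yaw_deg)
    T=R.from_matrix(np.array([[np.cos(y),np.sin(y),0],[np.sin(y),-np.cos(y),0],[0,0,-1]]).T)
    d=np.array(tgt)-o["tcp_pos"]
    print("t",round(o["clock"],2),"turn",(A.inv()*T).as_rotvec(True).round(2),"shift(after turn)",(T.inv().apply(d)*1e3).round(1))
E
python3 - <<'E'
from h import *
c=cam("top")
P=lambda x,y,z:ray(c,(x/6+262-.4,y/6+205-.4),z)
for n,x,y,z in [("TL",58,67,.03),("TR",340,67,.03),("BR",340,305,.03),("BL",58,305,.03),("ring",264,207,.03),("c0",220,127,.036),("c1",270,176,.036),("c2",147,250,.036),("troughR",458,62,.026),("troughRb",458,308,.026)]: print(n,P(x,y,z).round(4))
S=lambda x,y,z:ray(c,((x-530)/6+183-.4,y/6+248-.4),z)
for n,x,y,z in [("hTL",622,78,.067),("hTR",660,82,.067),("hBR",638,218,.067),("hBL",598,214,.067),("bTL",645,42,.021),("bTR",702,47,.021),("bBR",664,265,.021),("bBL",610,258,.021)]: print(n,S(x,y,z).round(4))
go((.55,-.35,.25),0)
E
```

```text
TL [0.6235 0.0836 0.03  ]
TR [ 0.6217 -0.0477  0.03  ]
BR [ 0.5106 -0.0461  0.03  ]
BL [0.5125 0.0839 0.03  ]
ring [ 0.5566 -0.0116  0.03  ]
c0 [0.5935 0.0082 0.036 ]
c1 [ 0.5703 -0.0146  0.036 ]
c2 [0.5368 0.0423 0.036 ]
troughR [ 0.6239 -0.1029  0.026 ]
troughRb [ 0.5087 -0.1008  0.026 ]
hTL [0.4988 0.277  0.067 ]
hTR [0.4967 0.26   0.067 ]
hBR [0.4363 0.269  0.067 ]
hBL [0.4384 0.2867 0.067 ]
bTL [0.5183 0.2776 0.021 ]
bTR [0.5156 0.2512 0.021 ]
bBR [0.4156 0.2675 0.021 ]
bBL [0.4192 0.2922 0.021 ]
t 0.15 turn [-8.00e-02  2.00e-02  2.44e+01] shift(after turn) [ 271.4 -264.4    2.5]
```

Request:
{"fn": "step_arm", "kwargs": {
  "moves": [
    {"rz": 8.35,"gripper": 1},
    {"rz": 8.35},
    {"rz": 8.35},
    {"rz": 8.35},
    {"dx": 28.4,"dy": -38},
    {"dx": 28.4,"dy": -38},
    {"dx": 28.4,"dy": -38},
    {"dx": 28.4,"dy": -38},
    {"dx": 28.4,"dy": -38},
    {"dx": 28.4,"dy": -38},
    {"dx": 28.4,"dy": -38},
    {"dx": 28.4,"dy": -38},
    {"dx": -3.1,"dy": -43.8},
    {"dx": -3.1,"dy": -43.8},
    {"dx": -3.1,"dy": -43.8},
    {"dx": -3.1,"dy": -43.8},
    {"dx": -3.1,"dy": -43.8},
    {"dx": -3.1,"dy": -43.8},
    {"dx": -3.1,"dy": -43.8},
    {"dx": -3.1,"dy": -43.8}
  ]
}}

```text
invalid input at $.moves[0]: expected keys rx, ry, rz, dx, dy, dz, gripper
```

Request:
{"fn": "step_arm", "kwargs": {
  "moves": [
    {"dx": -25.7,"dy": -42},
    {"dx": -25.7,"dy": -42},
    {"dx": -25.7,"dy": -42},
    {"dx": -25.7,"dy": -42},
    {"dx": -25.7,"dy": -42},
    {"dx": -25.7,"dy": -42},
    {},
    {}
  ]
}}

```text
invalid input at $.moves[0]: expected keys rx, ry, rz, dx, dy, dz, gripper
```

```bash
python3 - <<'E'
from h import *
go((.4675,.2725,.15),-9)
f=r.grab_frame("wrist"); cv2.imwrite("pics/w1.png",f)
c=cam("wrist"); np.savez("pics/w1.npz",K=c[0],A=c[1],t=c[2]); print(-c[1].T@c[2])
for p in [(.4988,.277,.067),(.4967,.26,.067),(.4363,.269,.067),(.4384,.2867,.067)]: print(proj(c,p))
E
```

```text
t 0.15 turn [-8.00e-02  3.00e-02  3.34e+01] shift(after turn) [  47.8 -905.5  102.5]
[ 0.35647361 -0.57879465  0.37344423]
[-1595.39760933 -1242.01142442]
[-1515.771963   -1187.82288611]
[-1387.65658394  -916.872476  ]
[-1458.32100561  -960.95259069]
```

View pics/w1.png

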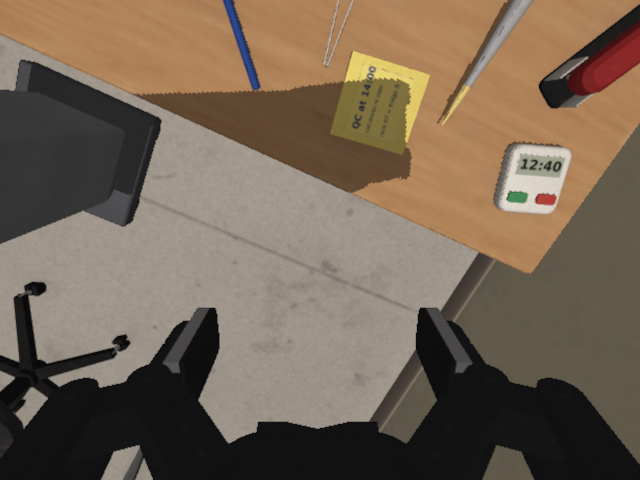

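The calls were refused because every row needs all seven keys, so nothing moved and the wrist view still shows the start corner. I'll resend.

Request:
{"fn": "step_arm", "kwargs": {
  "moves": [
    {"rx": 0,"ry": 0,"rz": 8.35,"dx": 0,"dy": 0,"dz": 0,"gripper": 1},
    {"rx": 0,"ry": 0,"rz": 8.35,"dx": 0,"dy": 0,"dz": 0,"gripper": 1},
    {"rx": 0,"ry": 0,"rz": 8.35,"dx": 0,"dy": 0,"dz": 0,"gripper": 1},
    {"rx": 0,"ry": 0,"rz": 8.35,"dx": 0,"dy": 0,"dz": 0,"gripper": 1},
    {"rx": 0,"ry": 0,"rz": 0,"dx": 28.4,"dy": -38,"dz": 0,"gripper": 1},
    {"rx": 0,"ry": 0,"rz": 0,"dx": 28.4,"dy": -38,"dz": 0,"gripper": 1},
    {"rx": 0,"ry": 0,"rz": 0,"dx": 28.4,"dy": -38,"dz": 0,"gripper": 1},
    {"rx": 0,"ry": 0,"rz": 0,"dx": 28.4,"dy": -38,"dz": 0,"gripper": 1},
    {"rx": 0,"ry": 0,"rz": 0,"dx": 28.4,"dy": -38,"dz": 0,"gripper": 1},
    {"rx": 0,"ry": 0,"rz": 0,"dx": 28.4,"dy": -38,"dz": 0,"gripper": 1},
    {"rx": 0,"ry": 0,"rz": 0,"dx": 28.4,"dy": -38,"dz": 0,"gripper": 1},
    {"rx": 0,"ry": 0,"rz": 0,"dx": 28.4,"dy": -38,"dz": 0,"gripper": 1},
    {"rx": 0,"ry": 0,"rz": 0,"dx": -3.1,"dy": -50,"dz": 0,"gripper": 1},
    {"rx": 0,"ry": 0,"rz": 0,"dx": -3.1,"dy": -50,"dz": 0,"gripper": 1},
    {"rx": 0,"ry": 0,"rz": 0,"dx": -3.1,"dy": -50,"dz": 0,"gripper": 1},
    {"rx": 0,"ry": 0,"rz": 0,"dx": -3.1,"dy": -50,"dz": 0,"gripper": 1},
    {"rx": 0,"ry": 0,"rz": 0,"dx": -3.1,"dy": -50,"dz": 0,"gripper": 1},
    {"rx": 0,"ry": 0,"rz": 0,"dx": -3.1,"dy": -50,"dz": 0,"gripper": 1},
    {"rx": 0,"ry": 0,"rz": 0,"dx": -3.1,"dy": -50,"dz": 0,"gripper": 1}
  ]
}}

```text
clock: 2.58
tcp_pos: [0.5841, 0.0006, 0.2533]
orientation: [3.132, -0.247, 0.0]
contact_force: [1.7, -0.4, 0.1]
grip_width: 0.0855
gripper_force: 0.0
```

Request:
{"fn": "step_arm", "kwargs": {
  "moves": [
    {"rx": 0,"ry": 0,"rz": 0,"dx": -25.7,"dy": -42,"dz": 0,"gripper": 1},
    {"rx": 0,"ry": 0,"rz": 0,"dx": -25.7,"dy": -42,"dz": 0,"gripper": 1},
    {"rx": 0,"ry": 0,"rz": 0,"dx": -25.7,"dy": -42,"dz": 0,"gripper": 1},
    {"rx": 0,"ry": 0,"rz": 0,"dx": -25.7,"dy": -42,"dz": 0,"gripper": 1},
    {"rx": 0,"ry": 0,"rz": 0,"dx": -25.7,"dy": -42,"dz": 0,"gripper": 1},
    {"rx": 0,"ry": 0,"rz": 0,"dx": -25.7,"dy": -42,"dz": 0,"gripper": 1},
    {"rx": 0,"ry": 0,"rz": 0,"dx": 0,"dy": 0,"dz": 0,"gripper": 1},
    {"rx": 0,"ry": 0,"rz": 0,"dx": 0,"dy": 0,"dz": 0,"gripper": 1}
  ]
}}

```text
clock: 3.58
tcp_pos: [0.4715, 0.2713, 0.2531]
orientation: [3.131, -0.247, 0.0]
contact_force: [0.3, -0.8, -0.3]
grip_width: 0.0854
gripper_force: 0.0
```

```bash
python3 - <<'E'
from h import *
go((.4675,.2725,.15),-9)
f=r.grab_frame("wrist"); cv2.imwrite("pics/w2.png",f)
c=cam("wrist"); np.savez("pics/w2.npz",K=c[0],A=c[1],t=c[2]); print(-c[1].T@c[2])
for p in [(.4988,.277,.067),(.4967,.26,.067),(.4363,.269,.067),(.4384,.2867,.067)]: print(proj(c,p))
E
```

```text
t 3.58 turn [ 0.05 -0.   -0.02] shift(after turn) [ -4.1  -0.5 103.1]
[0.55610846 0.25813103 0.37388699]
[305.94369918 188.06189581]
[325.23613574 187.37382527]
[325.43546979 251.53501268]
[306.5855808  252.25517894]
```

View pics/w2.png

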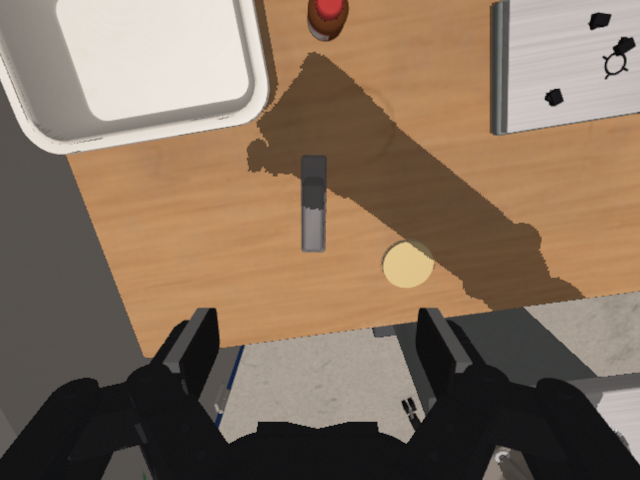

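The scraper sits square to the gripper, with its handle at about x=302–326, y=156–250. I'll descend and grip it.

Request:
{"fn": "step_arm", "kwargs": {
  "moves": [
    {"rx": 0,"ry": 0,"rz": 0,"dx": -4,"dy": -2,"dz": 45,"gripper": 1},
    {"rx": 0,"ry": 0,"rz": 0,"dx": 0,"dy": 0,"dz": 45,"gripper": 1},
    {"rx": 0,"ry": 0,"rz": 0,"dx": 0,"dy": 0,"dz": 45,"gripper": 1},
    {"rx": 0,"ry": 0,"rz": 0,"dx": 0,"dy": 0,"dz": 40,"gripper": 1},
    {"rx": 0,"ry": 0,"rz": 0,"dx": 0,"dy": 0,"dz": 27,"gripper": 1},
    {"rx": 0,"ry": 0,"rz": 0,"dx": 0,"dy": 0,"dz": 0,"gripper": 1},
    {"rx": 0,"ry": 0,"rz": 0,"dx": 0,"dy": 0,"dz": 0,"gripper": -1},
    {"rx": 0,"ry": 0,"rz": 0,"dx": 0,"dy": 0,"dz": 0,"gripper": -1},
    {"rx": 0,"ry": 0,"rz": 0,"dx": 0,"dy": 0,"dz": 0,"gripper": -1},
    {"rx": 0,"ry": 0,"rz": 0,"dx": 0,"dy": 0,"dz": 0,"gripper": -1},
    {"rx": 0,"ry": 0,"rz": 0,"dx": 0,"dy": 0,"dz": 0,"gripper": -1},
    {"rx": 0,"ry": 0,"rz": 0,"dx": 0,"dy": 0,"dz": 0,"gripper": -1}
  ],
  "grip_force": 40
}}

```text
clock: 5.12
tcp_pos: [0.468, 0.275, 0.0519]
orientation: [-3.131, 0.247, -0.001]
contact_force: [-0.3, -0.1, 6.3]
grip_width: 0.0195
gripper_force: 46.5
```

```bash
python3 - <<'E'
from h import *
o=r.get_obs(); print(o["tcp_pos"],o["contact_force"],o["grip_width"],o["gripper_force"])
z=o["tcp_pos"][2]
go((.4675,.2725,z+.08),-9); go((.567,.071,z+.08),-.7)
E
```

```text
[0.46802634 0.2749618  0.05193847] [-0.28135317 -0.09919809  6.25496596] 0.019532191680987288 46.46909773349762
t 5.12 turn [-0.03 -0.04 -0.  ] shift(after turn) [ -0.1   2.5 -80. ]
t 5.12 turn [-0.03 -0.05 -8.3 ] shift(after turn) [101.5 202.7 -80. ]
```

Request:
{"fn": "step_arm", "kwargs": {
  "moves": [
    {"rx": 0,"ry": 0,"rz": 0,"dx": 0,"dy": 0,"dz": -40,"gripper": -1},
    {"rx": 0,"ry": 0,"rz": 0,"dx": 0,"dy": 0,"dz": -40,"gripper": -1},
    {"rx": 0,"ry": 0,"rz": -8.3,"dx": 0,"dy": 0,"dz": 0,"gripper": -1},
    {"rx": 0,"ry": 0,"rz": 0,"dx": 17,"dy": 34,"dz": 0,"gripper": -1},
    {"rx": 0,"ry": 0,"rz": 0,"dx": 17,"dy": 34,"dz": 0,"gripper": -1},
    {"rx": 0,"ry": 0,"rz": 0,"dx": 17,"dy": 34,"dz": 0,"gripper": -1},
    {"rx": 0,"ry": 0,"rz": 0,"dx": 17,"dy": 34,"dz": 0,"gripper": -1},
    {"rx": 0,"ry": 0,"rz": 0,"dx": 17,"dy": 34,"dz": 0,"gripper": -1},
    {"rx": 0,"ry": 0,"rz": 0,"dx": 17,"dy": 34,"dz": 0,"gripper": -1},
    {"rx": 0,"ry": 0,"rz": 0,"dx": 0,"dy": 0,"dz": 0,"gripper": -1},
    {"rx": 0,"ry": 0,"rz": 0,"dx": 0,"dy": 0,"dz": 0,"gripper": -1}
  ]
}}

```text
clock: 6.5
tcp_pos: [0.5666, 0.0699, 0.1309]
orientation: [-3.141, 0.019, 0.002]
contact_force: [-1.2, 0.0, -1.7]
grip_width: 0.0194
gripper_force: 45.4
```

```bash
python3 - <<'E'
from h import *
o=r.get_obs(); print(o["tcp_pos"],o["contact_force"],o["grip_width"],o["gripper_force"])
go((.567,.071,.0835),-.7)
f=r.grab_frame("wrist"); cv2.imwrite("pics/w3.png",f); c=cam("wrist"); np.savez("pics/w3.npz",K=c[0],A=c[1],t=c[2])
E
```

```text
[0.56657289 0.06987044 0.13091794] [-1.16606242  0.03402796 -1.6897785 ] 0.01935202367344382 45.42617440223694
t 6.5 turn [-0.02  0.06  0.01] shift(after turn) [ 0.4 -1.1 47.4]
```

View pics/w3.png

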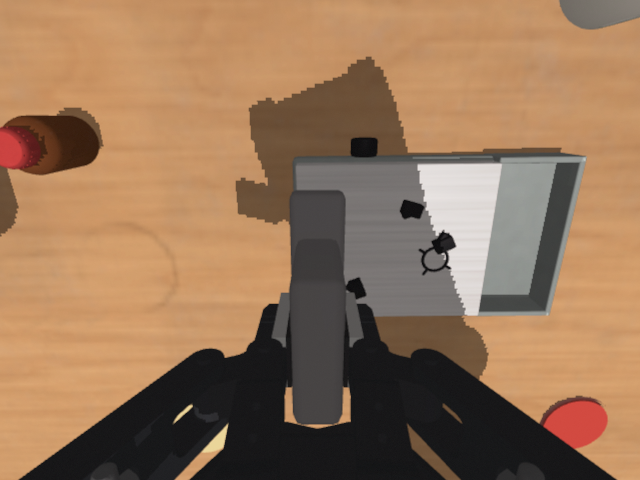

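The scraper is held square over the plate. Chips are at (411,209), (443,243) and (356,288), the ring is at (435,259), and the plate's top corners are at (294,160) and (500,163). I'll check these in world coordinates.

```bash
python3 - <<'E'
from h import *
d=np.load("pics/w3.npz"); c=(d["K"],d["A"],d["t"])
for n,uv,z in [("c0",(411,209),.035),("c1",(443,243),.035),("c2",(356,288),.035),("c2left",(347,290),.035),("ring",(435,259.5),.03),("TL",(294,159),.03),("TR",(501,163),.03),("BR",(479,315),.03)]: print(n,ray(c,uv,z).round(4))
E
```

```text
c0 [0.5954 0.0109 0.035 ]
c1 [ 0.572 -0.012  0.035]
c2 [0.5395 0.0446 0.035 ]
c2left [0.538  0.0508 0.035 ]
ring [ 0.5582 -0.0097  0.03  ]
TL [0.627  0.0851 0.03  ]
TR [ 0.6232 -0.0445  0.03  ]
BR [ 0.514  -0.0462  0.03  ]
```

Request:
{"fn": "step_arm", "kwargs": {
  "moves": [
    {"rx": 0,"ry": 0,"rz": 0,"dx": 1,"dy": -5,"dz": 20,"gripper": -1},
    {"rx": 0,"ry": 0,"rz": 0,"dx": 0,"dy": 0,"dz": 20,"gripper": -1},
    {"rx": 0,"ry": 0,"rz": 0,"dx": 0,"dy": 0,"dz": 5,"gripper": -1},
    {"rx": 0,"ry": 0,"rz": 0,"dx": 0,"dy": 0,"dz": 3,"gripper": -1},
    {"rx": 0,"ry": 0,"rz": 0,"dx": 0,"dy": 0,"dz": 0,"gripper": -1}
  ]
}}

```text
clock: 7.18
tcp_pos: [0.5683, 0.0747, 0.0834]
orientation: [-3.141, 0.019, -0.0]
contact_force: [0.6, -0.3, -1.2]
grip_width: 0.0198
gripper_force: 45.4
```

Request:
{"fn": "step_arm", "kwargs": {
  "moves": [
    {"rx": 0,"ry": 0,"rz": 0,"dx": 0,"dy": 0,"dz": 1,"gripper": -1},
    {"rx": 0,"ry": 0,"rz": 0,"dx": 0,"dy": 7,"dz": 0,"gripper": -1},
    {"rx": 0,"ry": 0,"rz": 0,"dx": 0,"dy": 7,"dz": 0,"gripper": -1},
    {"rx": 0,"ry": 0,"rz": 0,"dx": 0,"dy": 7,"dz": 0,"gripper": -1},
    {"rx": 0,"ry": 0,"rz": 0,"dx": 0,"dy": 7,"dz": 0,"gripper": -1},
    {"rx": 0,"ry": 0,"rz": 0,"dx": 0,"dy": 7,"dz": 0,"gripper": -1},
    {"rx": 0,"ry": 0,"rz": 0,"dx": 0,"dy": 7,"dz": 0,"gripper": -1},
    {"rx": 0,"ry": 0,"rz": 0,"dx": 0,"dy": 7,"dz": 0,"gripper": -1},
    {"rx": 0,"ry": 0,"rz": 0,"dx": 0,"dy": 7,"dz": 0,"gripper": -1}
  ]
}}

```text
clock: 8.3
tcp_pos: [0.5675, 0.018, 0.0823]
orientation: [3.142, -0.019, -0.0]
contact_force: [0.2, 0.8, -1.5]
grip_width: 0.0193
gripper_force: 45.4
```

Request:
{"fn": "step_arm", "kwargs": {
  "moves": [
    {"rx": 0,"ry": 0,"rz": 0,"dx": 0,"dy": 7,"dz": 0,"gripper": -1},
    {"rx": 0,"ry": 0,"rz": 0,"dx": 0,"dy": 7,"dz": 0,"gripper": -1},
    {"rx": 0,"ry": 0,"rz": 0,"dx": 0,"dy": 7,"dz": 0,"gripper": -1},
    {"rx": 0,"ry": 0,"rz": 0,"dx": 0,"dy": 7,"dz": 0,"gripper": -1},
    {"rx": 0,"ry": 0,"rz": 0,"dx": 0,"dy": 7,"dz": 0,"gripper": -1},
    {"rx": 0,"ry": 0,"rz": 0,"dx": 0,"dy": 7,"dz": 0,"gripper": -1},
    {"rx": 0,"ry": 0,"rz": 0,"dx": 0,"dy": 7,"dz": 0,"gripper": -1},
    {"rx": 0,"ry": 0,"rz": 0,"dx": 0,"dy": 7,"dz": 0,"gripper": -1},
    {"rx": 0,"ry": 0,"rz": 0,"dx": 0,"dy": 7,"dz": 0,"gripper": -1},
    {"rx": 0,"ry": 0,"rz": 0,"dx": 0,"dy": 7,"dz": 0,"gripper": -1},
    {"rx": 0,"ry": 0,"rz": 0,"dx": 0,"dy": 7,"dz": 0,"gripper": -1},
    {"rx": 0,"ry": 0,"rz": 0,"dx": 0,"dy": 0,"dz": 0,"gripper": -1},
    {"rx": 0,"ry": 0,"rz": 0,"dx": 0,"dy": 0,"dz": 0,"gripper": -1}
  ]
}}

```text
clock: 9.93
tcp_pos: [0.5666, -0.0583, 0.0823]
orientation: [-3.141, 0.019, -0.0]
contact_force: [0.3, 0.8, -1.8]
grip_width: 0.0193
gripper_force: 45.4
```

```bash
python3 - <<'E'
from h import *
o=r.get_obs(); print(o["tcp_pos"],o["contact_force"])
f=r.grab_frame("scene"); g=r.grab_frame("wrist")
im=np.vstack([cv2.resize(f[220:330,240:370],(390,330),interpolation=cv2.INTER_CUBIC)]); w=cv2.resize(g,(400,300))
out=np.zeros((330,790,3),np.uint8); out[:,:390]=im; out[:300,390:]=w; cv2.imwrite("pics/s4.png",out)
E
```

```text
[ 0.56656973 -0.05831509  0.08230288] [ 0.26173455  0.76140631 -1.81143473]
```

View pics/s4.png

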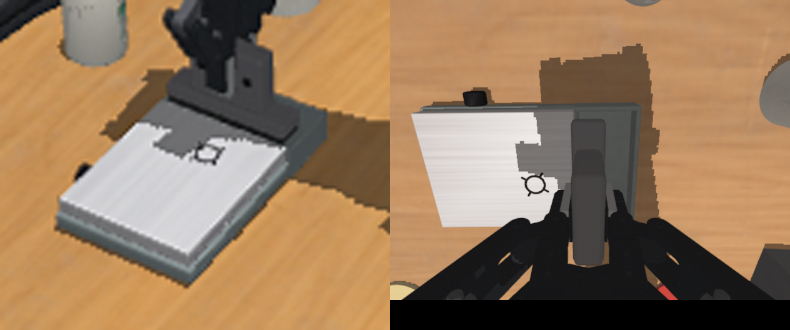

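The plate is clear and the ring is at about (208,153) in the left crop. I'll lift and carry the scraper back, looking into the trough on the way.

Request:
{"fn": "step_arm", "kwargs": {
  "moves": [
    {"rx": 0,"ry": 0,"rz": 0,"dx": 0,"dy": 0,"dz": -20,"gripper": -1},
    {"rx": 0,"ry": 0,"rz": 0,"dx": 0,"dy": 0,"dz": -40,"gripper": -1},
    {"rx": 0,"ry": 0,"rz": 0,"dx": -12.8,"dy": -41.5,"dz": 0,"gripper": -1},
    {"rx": 0,"ry": 0,"rz": 0,"dx": -12.8,"dy": -41.5,"dz": 0,"gripper": -1},
    {"rx": 0,"ry": 0,"rz": 0,"dx": -12.8,"dy": -41.5,"dz": 0,"gripper": -1},
    {"rx": 0,"ry": 0,"rz": 0,"dx": -12.8,"dy": -41.5,"dz": 0,"gripper": -1},
    {"rx": 0,"ry": 0,"rz": 0,"dx": -12.8,"dy": -41.5,"dz": 0,"gripper": -1},
    {"rx": 0,"ry": 0,"rz": 0,"dx": -12.8,"dy": -41.5,"dz": 0,"gripper": -1},
    {"rx": 0,"ry": 0,"rz": 0,"dx": -12.8,"dy": -41.5,"dz": 0,"gripper": -1},
    {"rx": 0,"ry": 0,"rz": 0,"dx": -12.8,"dy": -41.5,"dz": 0,"gripper": -1},
    {"rx": 0,"ry": 0,"rz": 8.3,"dx": 0,"dy": 0,"dz": 0,"gripper": -1},
    {"rx": 0,"ry": 0,"rz": 0,"dx": 0,"dy": 0,"dz": 0,"gripper": -1}
  ]
}}

```text
clock: 11.52
tcp_pos: [0.4678, 0.2752, 0.1423]
orientation: [3.132, -0.242, 0.0]
contact_force: [-0.0, -0.2, -1.2]
grip_width: 0.0196
gripper_force: 45.3
```

```bash
python3 - <<'E'
from h import *
go((.468,.274,.0525),-9)
f=r.grab_frame("top"); g=r.grab_frame("wrist"); s=r.grab_frame("scene")
out=np.zeros((600,800,3),np.uint8)
out[:360,:528]=cv2.resize(f[205:265,262:350],None,fx=6,fy=6,interpolation=cv2.INTER_CUBIC)
out[360:600,:320]=cv2.resize(g,(320,240)); out[360:600,320:640]=cv2.resize(s[230:320,250:370],(320,240),interpolation=cv2.INTER_CUBIC)
cv2.imwrite("pics/s5.png",out); cv2.imwrite("pics/top5.png",f)
E
```

```text
t 11.53 turn [ 0.02 -0.    0.15] shift(after turn) [ 0.4  1.2 89.8]
```

View pics/s5.png

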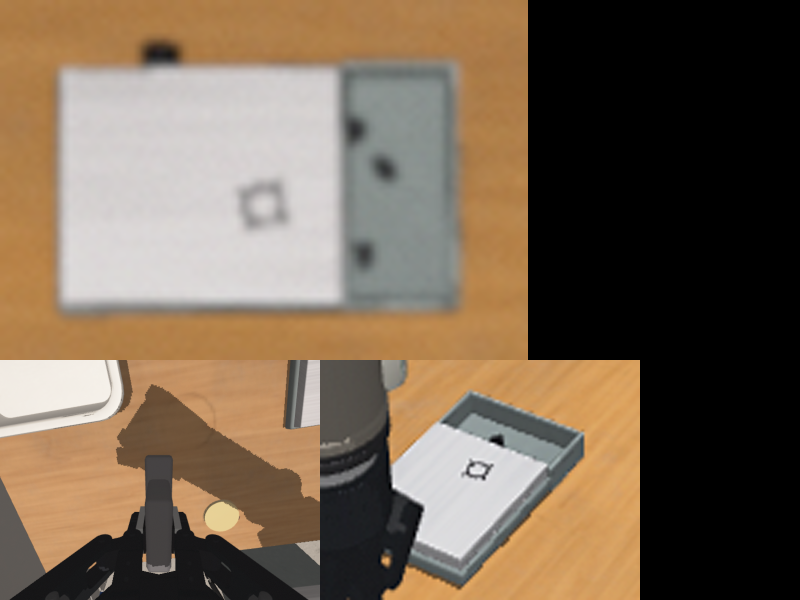

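All three chips are in the trough, at (356,130), (384,168) and (363,255). Next I set the scraper down.

Request:
{"fn": "step_arm", "kwargs": {
  "moves": [
    {"rx": 0,"ry": 0,"rz": 0,"dx": 0,"dy": 0,"dz": 40,"gripper": -1},
    {"rx": 0,"ry": 0,"rz": 0,"dx": 0,"dy": 0,"dz": 35,"gripper": -1},
    {"rx": 0,"ry": 0,"rz": 0,"dx": 0,"dy": 0,"dz": 10,"gripper": -1},
    {"rx": 0,"ry": 0,"rz": 0,"dx": 0,"dy": 0,"dz": 4,"gripper": -1},
    {"rx": 0,"ry": 0,"rz": 0,"dx": 0,"dy": 0,"dz": 1,"gripper": -1},
    {"rx": 0,"ry": 0,"rz": 0,"dx": 0,"dy": 0,"dz": 0.5,"gripper": -1},
    {"rx": 0,"ry": 0,"rz": 0,"dx": 0,"dy": 0,"dz": 0,"gripper": -1}
  ]
}}

```text
clock: 12.55
tcp_pos: [0.4686, 0.2749, 0.0525]
orientation: [-3.131, 0.247, -0.002]
contact_force: [0.3, -0.8, -2.0]
grip_width: 0.0194
gripper_force: 45.3
```

Request:
{"fn": "step_arm", "kwargs": {
  "moves": [
    {"rx": 0,"ry": 0,"rz": 0,"dx": 0,"dy": 0,"dz": 0.6,"gripper": -1},
    {"rx": 0,"ry": 0,"rz": 0,"dx": 0,"dy": 0,"dz": 0.4,"gripper": -1},
    {"rx": 0,"ry": 0,"rz": 0,"dx": 0,"dy": 0,"dz": 0,"gripper": -1}
  ]
}}

```text
clock: 12.92
tcp_pos: [0.4686, 0.2749, 0.0519]
orientation: [-3.132, 0.247, -0.001]
contact_force: [-1.3, -1.2, 9.9]
grip_width: 0.0193
gripper_force: 46.9
```

Request:
{"fn": "step_arm", "kwargs": {
  "moves": [
    {"rx": 0,"ry": 0,"rz": 0,"dx": 0,"dy": 0,"dz": 0,"gripper": 1},
    {"rx": 0,"ry": 0,"rz": 0,"dx": 0,"dy": 0,"dz": 0,"gripper": 1},
    {"rx": 0,"ry": 0,"rz": 0,"dx": 0,"dy": 0,"dz": 0,"gripper": 1},
    {"rx": 0,"ry": 0,"rz": 0,"dx": 0,"dy": 0,"dz": 0,"gripper": 1},
    {"rx": 0,"ry": 0,"rz": 0,"dx": 0,"dy": 0,"dz": 0,"gripper": 1},
    {"rx": 0,"ry": 0,"rz": 0,"dx": 0,"dy": 0,"dz": -20,"gripper": 1},
    {"rx": 0,"ry": 0,"rz": 0,"dx": 0,"dy": 0,"dz": -60,"gripper": 1},
    {"rx": 0,"ry": 0,"rz": 0,"dx": 0,"dy": 0,"dz": -60,"gripper": 1},
    {"rx": 0,"ry": 0,"rz": 0,"dx": 0,"dy": 0,"dz": -60,"gripper": 1},
    {"rx": 0,"ry": 0,"rz": -9,"dx": 0,"dy": 0,"dz": 0,"gripper": 1}
  ]
}}

```text
clock: 14.18
tcp_pos: [0.4705, 0.2765, 0.2563]
orientation: [-3.136, -0.005, -0.014]
contact_force: [-0.1, 0.4, -0.1]
grip_width: 0.0856
gripper_force: 0.0
```

Request:
{"fn": "step_arm", "kwargs": {
  "moves": [
    {"rx": 0,"ry": 0,"rz": 0,"dx": 15.3,"dy": 45.8,"dz": 0,"gripper": 1},
    {"rx": 0,"ry": 0,"rz": 0,"dx": 15.3,"dy": 45.8,"dz": 0,"gripper": 1},
    {"rx": 0,"ry": 0,"rz": 0,"dx": 15.3,"dy": 45.8,"dz": 0,"gripper": 1},
    {"rx": 0,"ry": 0,"rz": 0,"dx": 15.3,"dy": 45.8,"dz": 0,"gripper": 1},
    {"rx": 0,"ry": 0,"rz": 0,"dx": 15.3,"dy": 45.8,"dz": 0,"gripper": 1},
    {"rx": 0,"ry": 0,"rz": 0,"dx": 15.3,"dy": 45.8,"dz": 0,"gripper": 1},
    {"rx": 0,"ry": 0,"rz": 0,"dx": -21.7,"dy": 46.7,"dz": 0,"gripper": 1},
    {"rx": 0,"ry": 0,"rz": 0,"dx": -21.7,"dy": 46.7,"dz": 0,"gripper": 1},
    {"rx": 0,"ry": 0,"rz": 0,"dx": -21.7,"dy": 46.7,"dz": 0,"gripper": 1},
    {"rx": 0,"ry": 0,"rz": 0,"dx": -21.7,"dy": 46.7,"dz": 0,"gripper": 1},
    {"rx": 0,"ry": 0,"rz": 0,"dx": -21.7,"dy": 46.7,"dz": 0,"gripper": 1},
    {"rx": 0,"ry": 0,"rz": 0,"dx": -21.7,"dy": 46.7,"dz": 0,"gripper": 1},
    {"rx": 0,"ry": 0,"rz": 0,"dx": 0,"dy": 0,"dz": 0,"gripper": 1},
    {"rx": 0,"ry": 0,"rz": 0,"dx": 0,"dy": 0,"dz": 0,"gripper": 1}
  ]
}}

```text
clock: 15.92
tcp_pos: [0.43, -0.2797, 0.2507]
orientation: [-3.141, -0.0, -0.0]
contact_force: [0.7, 0.0, 0.3]
grip_width: 0.0851
gripper_force: 0.0
```

```bash
python3 - <<'E'
from h import *
c=cam("top"); p=ray(c,(411.2,285.1),.115); print(p)
go((p[0],p[1],.25),0)
f=r.grab_frame("wrist"); cw=cam("wrist"); np.savez("pics/w6.npz",K=cw[0],A=cw[1],t=cw[2]); print(proj(cw,p))
t=r.grab_frame("top"); f2=f.copy()
f2[:200,440:]=cv2.resize(t[248:298,183:233],(200,200)); cv2.imwrite("pics/w6.png",f); cv2.imwrite("pics/v6.png",f2)
E
```

```text
[ 0.42389767 -0.28588135  0.115     ]
t 15.93 turn [-0.03 -0.01  0.01] shift(after turn) [-6.1  6.2  0.7]
[326.74867698 241.40931696]
```

View pics/v6.png

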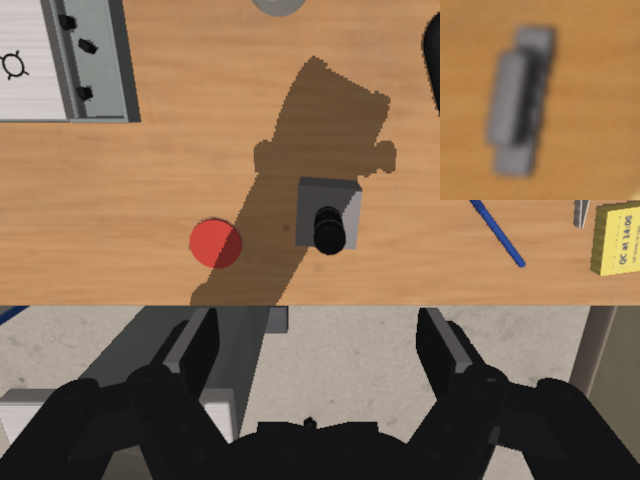

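The scraper stands upright back in its place (inset), and the probe grip's top face is at about (329,237).

```bash
python3 - <<'E'
from h import *
d=np.load("pics/w6.npz"); c=(d["K"],d["A"],d["t"]); f=cv2.imread("pics/w6.png")
m=(cv2.cvtColor(f,cv2.COLOR_BGR2HSV)[195:270,300:362,2]<45).astype(np.uint8)
ys,xs=np.nonzero(m); print(xs.min()+300,xs.max()+300,ys.min()+195,ys.max()+195)
col=[(y+195,np.nonzero(m[y])[0].min()+300,np.nonzero(m[y])[0].max()+300) for y in range(0,75,3) if m[y].any()]; print(col)
p=ray(c,(329.5,238),.115); print(p); go((p[0],p[1],.086),0)
E
```

```text
314 344 206 254
[(207, np.int64(323), np.int64(333)), (210, np.int64(318), np.int64(337)), (213, np.int64(316), np.int64(339)), (216, np.int64(315), np.int64(340)), (219, np.int64(315), np.int64(340)), (222, np.int64(314), np.int64(341)), (225, np.int64(314), np.int64(342)), (228, np.int64(314), np.int64(342)), (231, np.int64(314), np.int64(343)), (234, np.int64(314), np.int64(344)), (237, np.int64(314), np.int64(344)), (240, np.int64(314), np.int64(344)), (243, np.int64(314), np.int64(344)), (246, np.int64(316), np.int64(342)), (249, np.int64(319), np.int64(341)), (252, np.int64(322), np.int64(337))]
[ 0.4267219  -0.28799291  0.115     ]
t 16.02 turn [-0.03 -0.01  0.14] shift(after turn) [ -3.9   9.1 164.7]
```

Request:
{"fn": "step_arm", "kwargs": {
  "moves": [
    {"rx": 0,"ry": 0,"rz": 0,"dx": -5.5,"dy": 8.5,"dz": 30,"gripper": 1},
    {"rx": 0,"ry": 0,"rz": 0,"dx": 0,"dy": 0,"dz": 45,"gripper": 1},
    {"rx": 0,"ry": 0,"rz": 0,"dx": 0,"dy": 0,"dz": 45,"gripper": 1},
    {"rx": 0,"ry": 0,"rz": 0,"dx": 0,"dy": 0,"dz": 30,"gripper": 1},
    {"rx": 0,"ry": 0,"rz": 0,"dx": 0,"dy": 0,"dz": 15,"gripper": 1},
    {"rx": 0,"ry": 0,"rz": 0,"dx": 0,"dy": 0,"dz": 0,"gripper": 1},
    {"rx": 0,"ry": 0,"rz": 0,"dx": 0,"dy": 0,"dz": 0,"gripper": -1},
    {"rx": 0,"ry": 0,"rz": 0,"dx": 0,"dy": 0,"dz": 0,"gripper": -1},
    {"rx": 0,"ry": 0,"rz": 0,"dx": 0,"dy": 0,"dz": 0,"gripper": -1},
    {"rx": 0,"ry": 0,"rz": 0,"dx": 0,"dy": 0,"dz": 0,"gripper": -1},
    {"rx": 0,"ry": 0,"rz": 0,"dx": 0,"dy": 0,"dz": 0,"gripper": -1},
    {"rx": 0,"ry": 0,"rz": 0,"dx": 0,"dy": 0,"dz": 0,"gripper": -1}
  ],
  "grip_force": 50
}}

```text
clock: 17.52
tcp_pos: [0.4247, -0.2891, 0.0866]
orientation: [3.141, -0.0, 0.001]
contact_force: [-0.9, 0.8, 7.0]
grip_width: 0.0246
gripper_force: 48.7
```

Request:
{"fn": "step_arm", "kwargs": {
  "moves": [
    {"rx": 0,"ry": 0,"rz": 0,"dx": 0,"dy": 0,"dz": -15,"gripper": -1},
    {"rx": 0,"ry": 0,"rz": 0,"dx": 0,"dy": 0,"dz": -20,"gripper": -1},
    {"rx": 0,"ry": 0,"rz": 0,"dx": 0,"dy": 0,"dz": -35,"gripper": -1},
    {"rx": 0,"ry": 0,"rz": 0,"dx": 0,"dy": 0,"dz": -30,"gripper": -1},
    {"rx": 0,"ry": 0,"rz": 0,"dx": 19,"dy": -39.8,"dz": 0,"gripper": -1},
    {"rx": 0,"ry": 0,"rz": 0,"dx": 19,"dy": -39.8,"dz": 0,"gripper": -1},
    {"rx": 0,"ry": 0,"rz": 0,"dx": 19,"dy": -39.8,"dz": 0,"gripper": -1},
    {"rx": 0,"ry": 0,"rz": 0,"dx": 19,"dy": -39.8,"dz": 0,"gripper": -1},
    {"rx": 0,"ry": 0,"rz": 0,"dx": 19,"dy": -39.8,"dz": 0,"gripper": -1},
    {"rx": 0,"ry": 0,"rz": 0,"dx": 19,"dy": -39.8,"dz": 0,"gripper": -1},
    {"rx": 0,"ry": 0,"rz": 0,"dx": 19,"dy": -39.8,"dz": 0,"gripper": -1},
    {"rx": 0,"ry": 0,"rz": 0,"dx": 0,"dy": 0,"dz": 40,"gripper": -1},
    {"rx": 0,"ry": 0,"rz": 0,"dx": 0,"dy": 0,"dz": 15,"gripper": -1},
    {"rx": 0,"ry": 0,"rz": 0,"dx": 0,"dy": 0,"dz": 0,"gripper": -1},
    {"rx": 0,"ry": 0,"rz": 0,"dx": 0,"dy": 0,"dz": 0,"gripper": -1}
  ]
}}

```text
clock: 19.4
tcp_pos: [0.5579, -0.011, 0.132]
orientation: [3.141, -0.002, 0.002]
contact_force: [0.1, 0.3, -0.4]
grip_width: 0.0251
gripper_force: 49.2
```

```bash
python3 - <<'E'
from h import *
o=r.get_obs(); print(o["tcp_pos"],o["contact_force"],o["grip_width"])
p=o["tcp_pos"]; tip=p-[0,0,.0816]  # expected tip
cs,cw=cam("scene"),cam("wrist")
print("scene tip",proj(cs,tip),"shaft",proj(cs,tip+[0,0,.008]),proj(cs,tip+[0,0,.045]))
print("wrist tip",proj(cw,tip),proj(cw,tip+[0,0,.045]))
for q in [(.5574,-.0107,.03)]: print("ring",proj(cs,q),proj(cw,q))
s=r.grab_frame("scene"); g=r.grab_frame("wrist"); cv2.imwrite("pics/s7.png",s); cv2.imwrite("pics/w7.png",g); np.savez("pics/w7.npz",K=cw[0],A=cw[1],t=cw[2])
u,v=proj(cs,tip).astype(int); print("scene crop origin",u-40,v-60)
out=np.zeros((600,800,3),np.uint8)
out[:480,:320]=cv2.resize(s[v-60:v+30,u-30:u+30],(320,480),interpolation=cv2.INTER_CUBIC)
a,b=proj(cw,(.5574,-.0107,.03)).astype(int); print("wrist crop origin",a-60,b-60)
out[:480,320:800]=cv2.resize(g[b-60:b+60,a-60:a+60],(480,480),interpolation=cv2.INTER_CUBIC); cv2.imwrite("pics/s7c.png",out)
E
```

```text
[ 0.55789142 -0.01100231  0.1319656 ] [ 0.13769019  0.27602317 -0.39043851] 0.025071255983868283
scene tip [307.85277474 264.00726192] shaft [307.72841465 261.14051613] [307.14057688 247.58969321]
wrist tip [318.14639144 260.80765829] [318.42883347 295.30310266]
ring [308.27935483 271.36055694] [317.61015888 249.91251932]
scene crop origin 267 204
wrist crop origin 257 189
```

View pics/s7c.png

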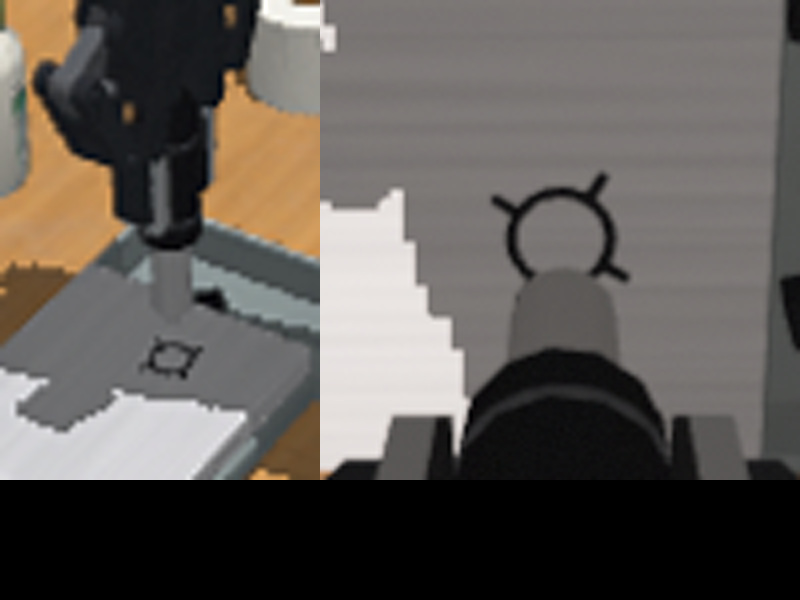

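The shaft axis (col 317.8) and the ring (317, 248.5) agree to within 1 mm in both views. I'll lower the probe in steps and watch the force.

Request:
{"fn": "step_arm", "kwargs": {
  "moves": [
    {"rx": 0,"ry": 0,"rz": 0,"dx": 0.3,"dy": -0.3,"dz": 10,"gripper": -1},
    {"rx": 0,"ry": 0,"rz": 0,"dx": 0,"dy": 0,"dz": 6,"gripper": -1},
    {"rx": 0,"ry": 0,"rz": 0,"dx": 0,"dy": 0,"dz": 2,"gripper": -1},
    {"rx": 0,"ry": 0,"rz": 0,"dx": 0,"dy": 0,"dz": 0,"gripper": -1},
    {"rx": 0,"ry": 0,"rz": 0,"dx": 0,"dy": 0,"dz": 0,"gripper": -1}
  ]
}}

```text
clock: 20.12
tcp_pos: [0.5578, -0.0099, 0.1129]
orientation: [3.142, -0.0, 0.0]
contact_force: [0.6, 0.8, -1.0]
grip_width: 0.0249
gripper_force: 49.2
```

```bash
cat > s.py <<'E'
from h import *
F=[]
for i in range(6): r.grab_frame("top"); F.append(r.get_obs()["contact_force"])
o=r.get_obs(); print(o["clock"],o["tcp_pos"].round(4),np.mean(F,0).round(2),np.std(F,0).round(2))
E
python3 s.py
```

```text
20.425 [ 0.5577 -0.01    0.1129] [-0.29 -0.03 -0.96] [0.31 0.56 0.56]
```

Request:
{"fn": "step_arm", "kwargs": {
  "moves": [
    {"rx": 0,"ry": 0,"rz": 0,"dx": 0,"dy": 0,"dz": 2,"gripper": -1},
    {"rx": 0,"ry": 0,"rz": 0,"dx": 0,"dy": 0,"dz": 2,"gripper": -1},
    {"rx": 0,"ry": 0,"rz": 0,"dx": 0,"dy": 0,"dz": 0,"gripper": -1},
    {"rx": 0,"ry": 0,"rz": 0,"dx": 0,"dy": 0,"dz": 0,"gripper": -1}
  ]
}}

```text
clock: 20.92
tcp_pos: [0.5578, -0.01, 0.109]
orientation: [3.142, -0.0, 0.001]
contact_force: [-0.2, 0.2, 2.1]
grip_width: 0.0251
gripper_force: 49.2
```

```bash
python3 s.py
```

```text
21.225 [ 0.5578 -0.0099  0.1089] [-0.02 -0.06  0.97] [0.53 0.19 0.65]
```

Request:
{"fn": "step_arm", "kwargs": {
  "moves": [
    {"rx": 0,"ry": 0,"rz": 0,"dx": 0,"dy": 0,"dz": 1.5,"gripper": -1},
    {"rx": 0,"ry": 0,"rz": 0,"dx": 0,"dy": 0,"dz": 0,"gripper": -1},
    {"rx": 0,"ry": 0,"rz": 0,"dx": 0,"dy": 0,"dz": 0,"gripper": -1}
  ]
}}

```text
clock: 21.6
tcp_pos: [0.5578, -0.0099, 0.1074]
orientation: [-3.142, 0.0, -0.0]
contact_force: [0.8, -0.3, 1.3]
grip_width: 0.0248
gripper_force: 49.3
```

```bash
python3 s.py; python3 - <<'E'
from h import *
s=r.grab_frame("scene"); g=r.grab_frame("wrist")
out=np.zeros((480,800,3),np.uint8)
out[:480,:320]=cv2.resize(s[215:305,278:338],(320,480),interpolation=cv2.INTER_CUBIC)
out[:480,320:800]=cv2.resize(g[189:309,257:377],(480,480),interpolation=cv2.INTER_CUBIC); cv2.imwrite("pics/s8.png",out)
E
```

```text
21.9 [ 0.5577 -0.01    0.1074] [0.44 0.11 1.84] [0.36 0.32 0.36]
```

View pics/s8.png

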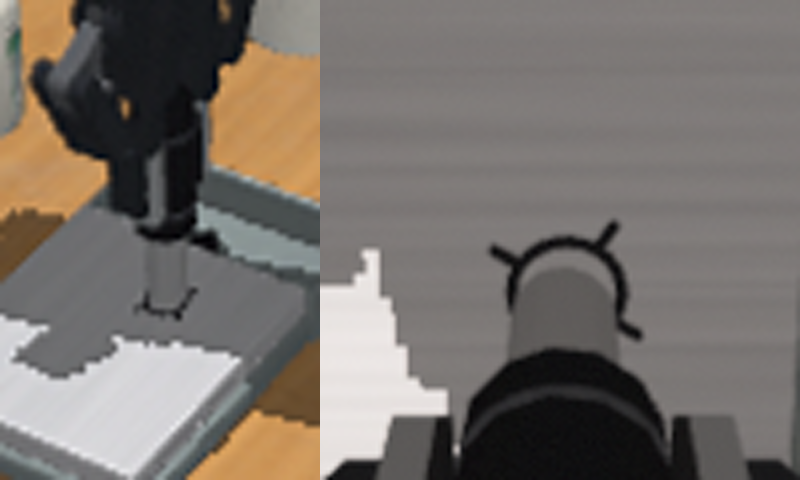

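The tip is in the ring at about half compression (spring about 2.9 N), but the wrist view suggests it sits a couple of mm toward -x. I'll work that out from the measured edges.

```bash
python3 - <<'E'
from h import *
from scipy.optimize import least_squares
cw,cs=cam("wrist"),cam("scene"); th=np.linspace(0,2*np.pi,180)
circ=lambda x,y,z,R:np.array([proj(c,(x+R*np.cos(t),y+R*np.sin(t),z)) for t in th])
W=lambda u,v:((u-320)/4+257-.4,v/4+189-.4); S=lambda u,v:(u*.1875+278-.4,v*.1875+215-.4)
for n,c,ring,sh in [("wrist",cw,(W(567,236)[1],W(507,0)[0],W(627,0)[0]),(W(0,267)[1],W(513,0)[0],W(617,0)[0]))]:
    def f(p,z,R,m): q=circ(p[0],p[1],z,R); return [q[:,1].min()-m[0],q[:,0].min()-m[1],q[:,0].max()-m[2]]
    a=least_squares(f,(.5577,-.01),args=(.03,.0095,ring),diff_step=1e-3); b=least_squares(f,(.5577,-.01),args=(.034,.008,sh),diff_step=1e-3)
    print(n,"ring",a.x.round(4),a.fun.round(1),"shaft",b.x.round(4),b.fun.round(1))
c=cs; q=circ(.5577,-.01,.034,.008); print("scene shaft lowest pred",q[:,1].max(),"meas",S(0,313)[1],"cols",q[:,0].min(),q[:,0].max(),"meas",S(145,0)[0],S(187,0)[0])
print("ring at (.5577,-.01) in scene",proj(c,(.5577,-.01,.03)),"meas",(309.2,270.8))
E
```

```text
wrist ring [ 0.5586 -0.01  ] [ 0.  -0.4  0.4] shaft [ 0.5566 -0.0097] [ 0.  -0.2  0.2]
scene shaft lowest pred 272.5104909011011 meas 273.2875 cols 304.232540208521 311.62120014195347 meas 304.7875 312.6625
ring at (.5577,-.01) in scene [307.98784252 271.49569447] meas (309.2, 270.8)
```

The ring lies about 2 mm +x and slightly -y of the tip, so I'll lift, shift and press again to the same depth.

Request:
{"fn": "step_arm", "kwargs": {
  "moves": [
    {"rx": 0,"ry": 0,"rz": 0,"dx": 0,"dy": 0,"dz": -7,"gripper": -1},
    {"rx": 0,"ry": 0,"rz": 0,"dx": 2,"dy": 0.8,"dz": 0,"gripper": -1},
    {"rx": 0,"ry": 0,"rz": 0,"dx": 0,"dy": 0,"dz": 3,"gripper": -1},
    {"rx": 0,"ry": 0,"rz": 0,"dx": 0,"dy": 0,"dz": 2,"gripper": -1},
    {"rx": 0,"ry": 0,"rz": 0,"dx": 0,"dy": 0,"dz": 2,"gripper": -1},
    {"rx": 0,"ry": 0,"rz": 0,"dx": 0,"dy": 0,"dz": 0,"gripper": -1},
    {"rx": 0,"ry": 0,"rz": 0,"dx": 0,"dy": 0,"dz": 0,"gripper": -1},
    {"rx": 0,"ry": 0,"rz": 0,"dx": 0,"dy": 0,"dz": 0,"gripper": -1}
  ]
}}

```text
clock: 23.0
tcp_pos: [0.5596, -0.0108, 0.1074]
orientation: [3.141, -0.0, 0.0]
contact_force: [-0.8, -0.3, 1.8]
grip_width: 0.025
gripper_force: 49.4
```

```bash
python3 s.py; python3 -c "
from h import *
print(r.get_obs()['orientation'])"
```

```text
23.3 [ 0.5596 -0.0109  0.1073] [-0.12 -0.88  1.86] [0.47 0.51 0.57]
[ 3.14149419e+00 -3.09125200e-04 -5.81546804e-06]
```

Spring force is about 2.9 N, which is half-way in, and the probe is upright and centred. Handing in.

```bash
python3 -c "
from bench import r
print(r.hand_in())"
```

```text
the job is handed in; nothing more can be done
None
```

I handed the job in at about 23 s: the three chips are in the trough, the scraper stands upright back in its place, and the probe is held upright in the ring with its tip about half-way in, judging by force and height.

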